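Clear the hammer off the punch chest, shut it and hasp it

TASK

A hammer has been left lying across the open red punch chest. Take it off and lay it gently, flat, on the black rubber mat; then close the chest's lid fully, and after that swing the yellow-barred hasp down over the staple on the chest's front until it is fully home. Leave everything else on the bench where it is.

Things in the scene. Friction and masses are not known exactly. Their poses are not given: they have to be found in the camera images.
- case: lower part of a red steel punch chest, screwed to the bench and full of punches to its rim: 150 mm (own x) by 200 (own y), 56 tall, its top like a solid deck. Origin: centre of its underside. Own -x is its front, where a steel staple sticks out 24 mm at mid-width, 49 mm above the bench. The lid is hinged along the upper edge of its +x side
- lid_hinge (a point): middle of the lid's hinge line, on the chest: (75, 0, 56) mm in the chest's frame; the hinge runs along the chest's y. Axes as the chest
- lid (a joint): angle of the red lid, rad: 0 shut on the rim, 1.57 upright, 2.05 at its stop. A hollow cover 150 mm from hinge to front, 200 wide, 34 deep: when shut its rim is level with the hinge line and its flat top 34 mm higher, 90 mm above the bench. Stiff hinge: it stays at any angle, 4 to 8 N at the front edge moves it
- lid_front (a point): middle of the lid's front edge on its outer (upper when shut) face: 150 mm from the hinge line along the lid, 34 mm out from its rim's plane; moves with the lid
- hasp (a joint): angle of the hasp hinged on the lid's front, rad: 0 hangs at right angles to the lid's top, straight down over the staple when the lid is shut; 1.57 sticks out parallel to the lid's top. Pivot line 8 mm beyond the lid's front face, 24 mm out from the rim's plane (80 mm above the bench when shut), parallel to the lid's hinge. It stays where it is left; about 2 N moves it
- hasp_bar (a point): middle of the outer face of the yellow thumb bar at the hasp's free end: the bar is 44 mm wide, 20 thick, 36 to 50 mm from the hasp's pivot; this point is 43 mm along the hasp from the pivot and 18 mm out from the hasp's mid-plane (away from the chest when closed). Axes: at hasp and lid 0 as the chest
- hammer: hammer lying on the open chest, 0.37 kg, 215 mm long, 22 mm thick, lying flat. Origin: underside, below its centre of mass. Own x runs from handle to head, z up. Steel head 22 (x) by 85 (y) by 22 tall centred at x = +14; wooden handle from x = +3 to -190, 18 wide as far as x = -85, then 24 wide
- hammer_head (a point): centre of the hammer's head, 11 mm above its underside
- hammer_grip (a point): good place to grip: on the handle, 40 mm behind the head's centre, 11 mm above the underside; 18 mm wide here, fingers closing along the hammer's y
- mat: black rubber mat fixed on the bench, 260 (own x) by 150 (own y), 6 thick. Origin: centre of its underside
- mat_top (a point): centre of the mat's upper face; axes as the mat
- punch_box: bystander: red plastic holder 50 x 80 mm, 45 tall, full of upright steel punches, 81 mm tall in all; origin at the centre of its underside
- bushing_a: bystander: upright steel cylinder, diameter 42, 50 tall; origin at the centre of its underside
- bushing_b: bystander: second upright steel cylinder, diameter 42, 50 tall; origin at the centre of its underside
- red_block: bystander: closed red plastic box 90 x 50 x 35 tall; origin at the centre of its underside
- oil: bystander: green bottle with black cap, diameter 60, 130 tall; origin at the centre of its underside
- screwdriver: bystander: orange-handled screwdriver, 190 long, lying along its own x
Not all that is in view belongs to the job. Of the things like the hammer, leave any that is blue; of the rest the smaller one is meant.

How it is judged:
By the outcome, as a careful person would: the job done as asked, in the order asked, and still so for the second after the job is handed in, with the robot touching nothing.
It also fails if it takes over 70 s, if anything falls off the work surface, if the arm or the gripper's body presses on something with over 40 N, if the wrist force passes 120 N, or if a joint passes its speed limit or range.

ROBOT

A 6-joint arm with a two-finger parallel gripper is mounted at the origin on the work surface. World frame = base frame: x ahead of the robot, y to its left, z up, the work surface at z = 0. Lengths are in m, angles in degrees, forces in N, time in s.
With the tool pointing down it reaches from about 0.35 to 0.875 m from the base axis. Payload 4.2 kg.
Tool frame: the origin (TCP) lies at the very end of the fingers, on their centre line; the grasp point (between the pads) lies 19 mm behind it; z points along the fingers, y is the line along which they close (so a half turn about z gives the same grasp; the last joint's range is limited). The gripper opens to 87 mm and grips with 3 to 60 N. Pads are 19 mm wide; open, the fingers measure 117 mm over their backs; the gripper's body (75 mm by 190 mm) begins 51 mm behind the grasp point.
Start: joints at [-51.589, 22.042, 0.453, 0, -68.411, -14.817], TCP at [0.25, -0.573, 0.223] pointing down, gripper open.
Joint ranges: [-179.83, 179.83], [-69.29, 118.12], [-61.27, 80.66], [-181.25, 117.63], [-171.15, -9.14], [-177.46, 177.46]. Speed limits (degrees/s): [159.86, 159.86, 180, 180, 180, 180].

INTERFACE

Orientations are given as a 3x3 rotation matrix whose columns are the frame's x, y, z axes.
In Python, from station import sense, cams, r gives the robot as it stands. The module is installed in compiled form; this text tells all that it offers.
- The arm moves only by the tool step_arm, never from a script. Its argument "targets" is text: rows parted by semicolons, each of 4 numbers parted by spaces: the shift along the tool's x, y, z in cm, then the turn about the tool's z in degrees. In form: x y z turn; .... A call has 1 to 12 rows; each row shifts and turns the commanded pose from where the row before left it, along the tool's axes as they then stand; what a row does not reach is not made up. A row lasts 1/12 s, in which the tool goes at most 41.7 mm and 7.16 degrees, less where a joint would pass 70% of its speed; a pose out of reach is approached as far as the arm can. A call with a gripper value outside its range is refused whole. "claw" is the finger opening in cm, from 0 to 8.7, set as the call begins (left out, the last holds). The fingers move at their own pace and stop on an object; the grip force is fixed at half the most. Time passes only in rows, so rows that do not move let the fingers close. It gives the time, the measured TCP pose, the force, the opening and the grip force at its end, in the units of the state.
- sense(): the state, without advancing time (a new reading comes with each control period).
- cams.capture(name): name is "scene" or "top" or "wrist"; returns a dict with "frame" (384x512x3 uint8, blue, green, red), "vertical_fov" (degrees; the focal length in pixels is half the picture's height over the tangent of half this angle, whatever the lens; pixels are square), "cx", "cy" (the principal point, pixels), "dist_coeffs" ([k1, k2, p1, p2, k3] as OpenCV has them; the pictures are not rectified), "eye" and "rotation" of the camera in the world; the wrist camera has in their place "tool_from_camera" (4x4, takes a point from camera to tool coordinates, whose origin is the TCP and whose axes are the flange's). Camera axes: x right, y down, z forward; pixel columns grow to the right and rows downward; lengths in m; the calibration is good to about 2 mm. A picture is of the moment at which its call begins: read the wrist's pose just before it. There is no depth.
- r.finish_job(): hands the job in; it is judged then, once.
The state is a dict: "time_s": time; "joints": joint angles; "joint_velocities": joint speeds; "effort": joint torques, N m; "tcp_pos": TCP position; "ee_rot": TCP orientation; "wrist_force": force on the tool from outside, world axes, zero at the start; "moment": the same for the moment, N m; "gripper_width": opening from 0.0 (shut) to 1.0 (fully open); "gripper_force": force on a finger pad.
Only numpy, scipy, OpenCV 4.12 (cv2) and the standard library are available. Lean on these libraries where they do the work, as an engineer would, in place of code of your own. Each camera call takes 0.05 s, during which the arm holds its last target. There are 200 camera calls.

## Working session

There is one attempt and no reset: what is moved stays moved. The work goes in short steps, Python scripts to look and compute and a tool call to move; the robot and the scene stay as the last step left them, time stands still between calls to the robot, and variables do not carry over. Pictures are saved under pics/ and viewed, at most 10 in all, crops included, and the job is handed in when it is done.

Besides the shell and the picture viewer there is one more tool, called after "Request:" by a JSON object that holds its "op" and its "data", one argument or row to a line. step_arm: Moves the arm, as the interface text tells. Its arguments: {"type":"object","properties":{"targets":{"type":"string"},"claw":{"type":"number"}},"required":["targets"]}

```bash
mkdir -p pics; python3 - <<'E'
from station import sense,cams
import cv2,json,numpy as np
for n in("scene","top"):
    c=cams.capture(n); cv2.imwrite(f"pics/{n}0.png",c["frame"])
    print(n,{k:(np.round(v,5).tolist() if not isinstance(v,str) else v) for k,v in c.items() if k!="frame"})
    np.save(n+"0.npy",c,allow_pickle=True)
    cv2.imwrite(f"pics/{n}0b.png",cv2.resize(c["frame"],(800,600),interpolation=cv2.INTER_CUBIC))
s=sense();print(s["tcp_pos"],s["ee_rot"],s["time_s"],s["gripper_width"])
E
```

```text
scene {'vertical_fov': 57.46542, 'cx': 254.55917, 'cy': 184.75477, 'dist_coeffs': [-0.02984, 0.0, 0.0, 0.0, 0.0], 'eye': [1.54711, 0.28476, 0.92024], 'rotation': [[-0.29376, 0.57811, -0.76125], [0.95587, 0.17403, -0.2367], [-0.00436, -0.79719, -0.60372]]}
top {'vertical_fov': 50.60135, 'cx': 256.21044, 'cy': 187.88025, 'dist_coeffs': [0.03282, 0.0, 0.0, 0.0, 0.0], 'eye': [0.20325, -0.06034, 1.41983], 'rotation': [[-0.01109, -0.97545, 0.21994], [-0.99994, 0.01081, -0.00248], [4e-05, -0.21995, -0.97551]]}
[ 0.24995169 -0.57226567  0.22159885] [[-9.16458817e-01 -4.00128071e-01 -8.73857077e-04]
 [-4.00129006e-01  9.16457262e-01  1.69259261e-03]
 [ 1.23598850e-04  1.90084698e-03 -9.99998186e-01]] 0.1 1.001279415604414
```

View pics/scene0b.png

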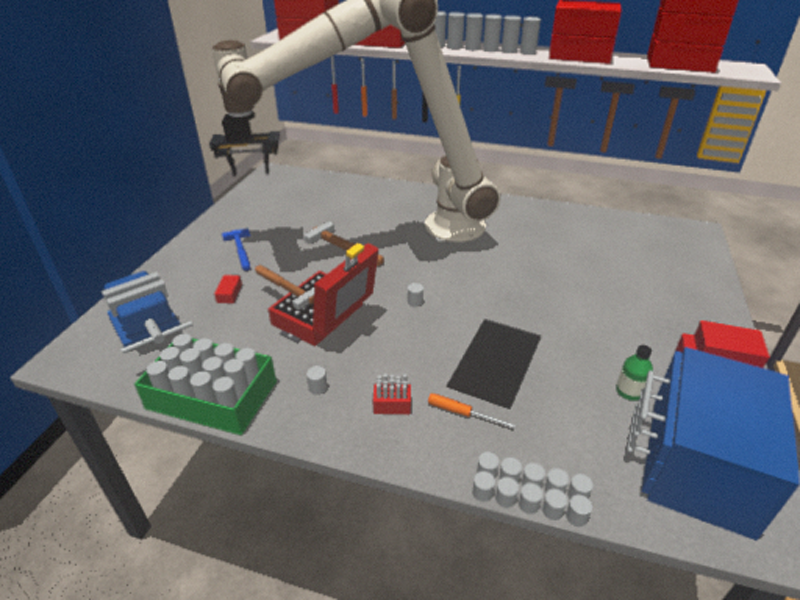

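View pics/top0b.png

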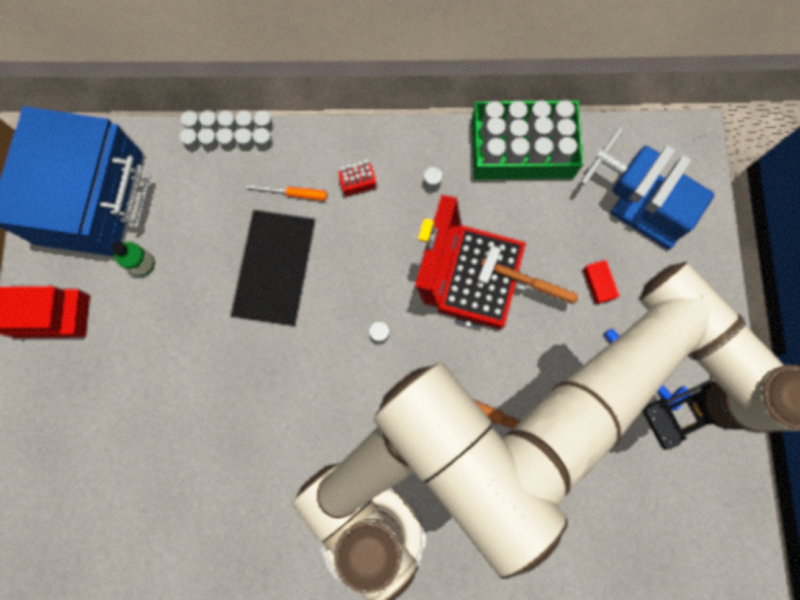

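The top view shows the red chest at about (480,270) with its lid to the left, hasp at (427,230), and the mat at (273,267). Hammer candidates in the scene view:
- Blue hammer at (237,245): excluded because it is blue.
- Larger hammer on the bench at (340,240).
- Smaller hammer across the chest at (290,285): this fits "smaller, lying on the open chest".

I'll confirm it in enlarged crops.

```bash
python3 - <<'E'
import cv2,numpy as np
t=np.load("top0.npy",allow_pickle=True).item()["frame"];s=np.load("scene0.npy",allow_pickle=True).item()["frame"]
cv2.imwrite("pics/topc.png",cv2.resize(t[120:220,255:388],(798,600),interpolation=cv2.INTER_CUBIC))
cv2.imwrite("pics/scenec.png",cv2.resize(s[140:230,140:260],(800,600),interpolation=cv2.INTER_CUBIC))
E
```

```text
(no output)
```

View pics/topc.png

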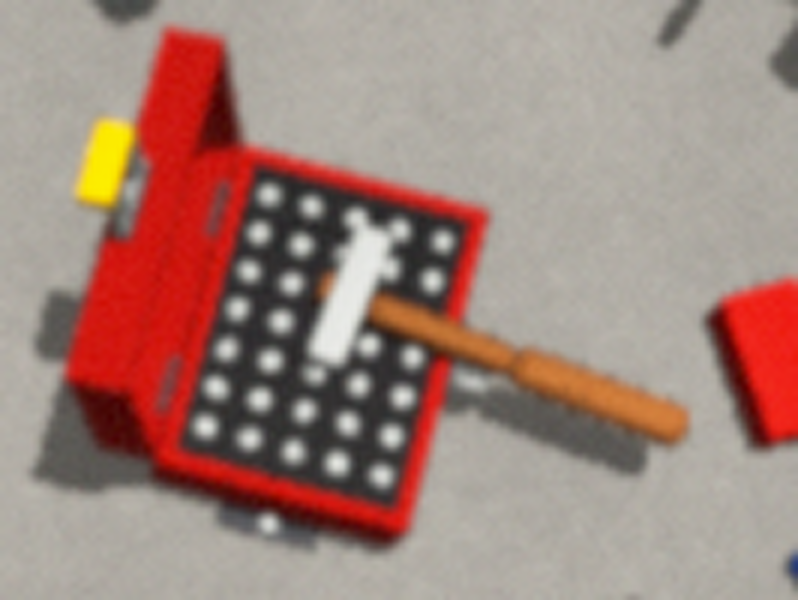

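View pics/scenec.png

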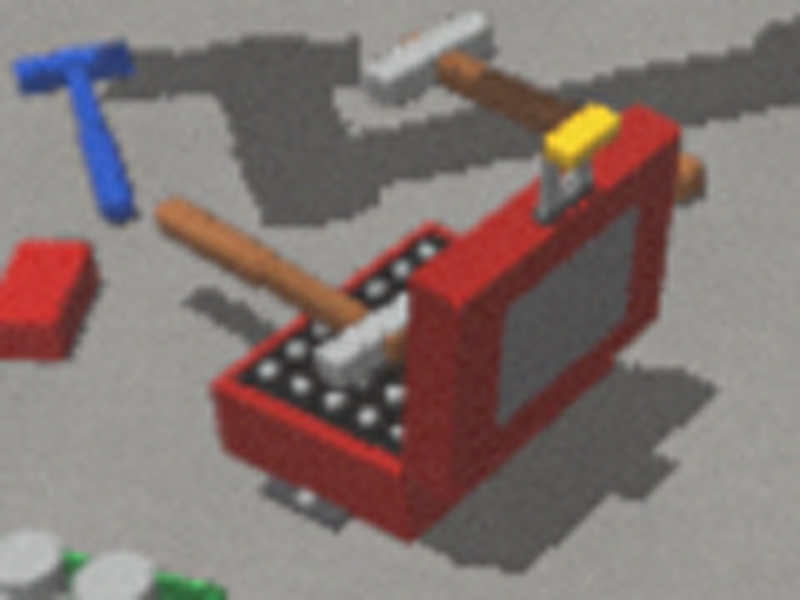

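The crops show the smaller hammer on the deck: head centre (350,295) and handle end (685,425) in the top crop. It is clearly shorter than the brown hammer lying behind in the scene crop, so it's the one meant. The lid leans past upright, with the yellow bar at (105,163). Next I'll fit the poses.

```bash
cat > h.py <<'E'
import numpy as np,cv2
from scipy.optimize import least_squares
def proj(c,P):
    P=np.atleast_2d(np.asarray(P,float)); R=np.array(c["rotation"]).T; t=-R@np.array(c["eye"])
    f=192/np.tan(np.radians(c["vertical_fov"])/2); K=np.array([[f,0,c["cx"]],[0,f,c["cy"]],[0,0,1]])
    return cv2.projectPoints(P,cv2.Rodrigues(R)[0],t,K,np.array(c["dist_coeffs"]))[0][:,0]
def unc(p,s,o=(0,0)): return (np.asarray(p,float)+.5)/s-.5+np.array(o)
def place(q,P):
    c,s=np.cos(q[2]),np.sin(q[2]); P=np.atleast_2d(P)
    return np.c_[q[0]+c*P[:,0]-s*P[:,1],q[1]+s*P[:,0]+c*P[:,1],P[:,2]]
def lidpt(a,P): # d along lid from hinge, y, n out of rim plane -> chest frame
    P=np.atleast_2d(P)/1.; d,y,n=P.T
    return np.c_[75-d*np.cos(a)+n*np.sin(a),y,56+d*np.sin(a)+n*np.cos(a)]/1000
def hasp(a,h,P): # r along hasp, y, o out
    P=np.atleast_2d(P)/1.; r,y,o=P.T
    return lidpt(a,np.c_[158+r*np.sin(h)+o*np.cos(h),y,24-r*np.cos(h)+o*np.sin(h)])
E
cat > fit.py <<'E'
from h import *
T=np.load("top0.npy",allow_pickle=True).item();S=np.load("scene0.npy",allow_pickle=True).item()
tc=lambda p:unc(p,6,(255,120)); sc=lambda p:unc(p,20/3,(140,140)); tw=lambda p:unc(p,1.5625)
caseT=[((75,-100,56),(245,150)),((-75,-100,56),(488,212)),((75,100,56),(158,460)),((-75,100,0),(402,543))]
caseS=[((-75,-100,56),(213,385)),((-75,-100,0),(225,450)),((75,-100,0),(410,540))]
lidT=[((150,-100,34),(165,30)),((150,-100,0),(225,42)),((150,100,34),(70,375)),((150,100,0),(130,385))]
lidS=[((150,100,34),(680,125)),((150,-100,34),(460,305))]
hT=[((50,0,8),(106,163))]; hS=[((50,0,8),(583,135))]
def split(L): return np.array([a for a,_ in L],float),np.array([b for _,b in L],float)
def res(q):
    out=[]
    for L,cam,cv,m in((caseT,T,tc,'c'),(caseS,S,sc,'c'),(lidT,T,tc,'l'),(lidS,S,sc,'l'),(hT,T,tc,'h'),(hS,S,sc,'h')):
        A,B=split(L); P=A/1000 if m=='c' else lidpt(q[3],A) if m=='l' else hasp(q[3],q[4],A)
        out.append(proj(cam,place(q,P))-cv(B))
    return np.vstack(out)
r=least_squares(lambda q:res(q).ravel(),[.6,-.2,1.3,1.8,1.6],loss="soft_l1");q=r.x
print("chest",q,np.degrees(q[2:]));print(np.round(res(q),1).tolist())
hm=[((25,42.5,78),(357,225)),((25,-42.5,78),(310,355)),((3,42.5,78),(390,232)),((3,-42.5,78),(343,367)),((-190,0,67),(685,425))]
A,B=split(hm)
for sg in(1,-1):
    A2=A*[1,sg,1]
    f=lambda p:(proj(T,place(p,A2/1000))-tc(B)).ravel()
    r=least_squares(f,[.55,-.25,1.9],loss="soft_l1");print("hammer",r.x,np.degrees(r.x[2]),r.cost,np.round(f(r.x),1))
    if sg==1 or r.cost<best[0]: best=(r.cost,r.x)
h=best[1];print("grip",place(h,np.array([[-26,0,67]])/1000),"head",place(h,np.array([[14,0,67]])/1000))
mt=[((130,75,6),(253,210)),((130,-75,6),(315,219)),((-130,-75,6),(297,325)),((-130,75,6),(232,317))]
A,B=split(mt);f=lambda p:(proj(T,place(p,A/1000))-tw(B)).ravel()
r=least_squares(f,[.55,.2,0.]);print("mat",r.x,np.degrees(r.x[2]),np.round(f(r.x),1))
np.save("q.npy",np.r_[q,h,r.x])
def bp(p,z): # back-project top pixel (800 scale) to plane z
    return least_squares(lambda u:(proj(T,[[u[0],u[1],z]])-tw(p)).ravel(),[.5,0]).x.round(3)
for n,p,z in(("bushA",(378,331),.05),("bushB",(432,177),.05),("redblk",(600,281),.035),("screwd",(290,192),.01),("bigham",(495,412),.02),("pbox",(357,177),.06)):print(n,bp(p,z))
print("staple",place(q,np.array([[-99,0,49]])/1000),"lidfront",place(q,lidpt(q[3],[150,0,34])),"bar",place(q,hasp(q[3],q[4],[43,0,18])))
E
python3 fit.py
```

```text
chest [ 0.55317016 -0.2472041   1.28906765  1.72654963  1.61275808] [73.85813582 98.92400664 92.40423142]
[[-0.3, -1.2], [0.8, -0.7], [-0.2, 0.7], [-0.7, 1.1], [-1.2, -0.4], [-0.9, 0.7], [0.0, 1.2], [0.0, -0.4], [0.4, -0.3], [-0.6, 0.9], [-0.0, 1.7], [0.2, 0.1], [-0.3, -0.0], [-0.3, -0.2], [0.1, -1.2]]
hammer [ 0.49522345 -0.26156693  1.59084817] 91.14888582734739 101.20626227465453 [-6.  45.8  0.4 -0.4 -4.9 44.4  1.4 -2.6  1.4 -1.1]
hammer [ 0.56592942 -0.27119276  1.19028933] 68.19855513775425 0.6364041556203697 [-0.1 -0.7 -0.6 -0.   0.4  0.4 -0.   0.3  0.3 -0.1]
grip [[ 0.55627325 -0.29533315  0.067     ]] head [[ 0.5711289  -0.25819409  0.067     ]]
mat [ 0.58936686  0.22583178 -0.14403451] -8.252569293428595 [-0.3 -0.3  0.5 -0.8  0.1  0.7 -0.3  0.3]
bushA [ 0.429 -0.014]
bushB [ 0.787 -0.139]
redblk [ 0.54  -0.511]
screwd [0.77  0.194]
bigham [ 0.254 -0.265]
pbox [0.785 0.033]
staple [[ 0.52564652 -0.34230115  0.049     ]] lidfront [[ 0.58982861 -0.12054532  0.19891002]] bar [[ 0.59468218 -0.10377574  0.24699096]]
```

Request:
{"op": "step_arm", "data": {
  "targets": "0 0 0 -7;0 0 0 -7;0 0 0 -7;0 0 0 -7;0 0 0 -7;0 0 0 -7;0 0 0 -2.6;-3.5 -1.8 0 0;-3.5 -1.8 0 0;-3.5 -1.8 0 0;-3.5 -1.8 0 0;-3.5 -1.8 0 0",
  "claw": 6
}}

```text
time_s: 1.1
tcp_pos: [0.3996, -0.4422, 0.2221]
ee_rot: [[-0.372, -0.928, -0.001], [-0.928, 0.372, 0.001], [-0.0, 0.001, -1.0]]
wrist_force: [0.2, -1.2, 0.2]
gripper_width: 0.688
gripper_force: 0.0
```

Request:
{"op": "step_arm", "data": {
  "targets": "-3.5 -1.8 0 0;-3.5 -1.8 0 0;-3.5 -1.8 0 0;-3.5 -1.8 0 0;-2 -1.8 0 0;-1 0 0 0;0 0 0 0;0 0 0 0"
}}

```text
time_s: 1.77
tcp_pos: [0.5449, -0.319, 0.222]
ee_rot: [[-0.371, -0.929, -0.002], [-0.929, 0.371, 0.001], [0.0, 0.002, -1.0]]
wrist_force: [-0.7, 0.3, -0.1]
gripper_width: 0.688
gripper_force: 0.0
```

```bash
cat > look.py <<'E'
import sys;from h import *;from station import sense,cams
s=sense();c=cams.capture("wrist")
M=np.array(c["tool_from_camera"]);W=np.eye(4);W[:3,:3]=s["ee_rot"];W[:3,3]=s["tcp_pos"];C=W@M
c["eye"]=C[:3,3];c["rotation"]=C[:3,:3];np.save(sys.argv[1]+".npy",c,allow_pickle=True)
cv2.imwrite(f"pics/{sys.argv[1]}.png",cv2.resize(c["frame"],(800,600),interpolation=cv2.INTER_CUBIC))
print(s["time_s"],np.round(s["tcp_pos"],4),np.degrees(np.arctan2(s["ee_rot"][1][0],s["ee_rot"][0][0])),np.round(s["joints"],1),np.round(s["wrist_force"],2))
q=np.load("q.npy");P=place(q[5:8],np.array([[25,42.5,78],[25,-42.5,78],[3,42.5,78],[3,-42.5,78],[-190,0,67]])/1000)
print("pred hammer px800",np.round((proj(c,P)+.5)*1.5625-.5).tolist())
P=place(q,np.array([[-75,-100,56],[-75,100,56],[-99,0,49]])/1000);print("pred chest",np.round((proj(c,P)+.5)*1.5625-.5).tolist())
E
python3 look.py w1
```

```text
1.7667 [ 0.5449 -0.319   0.222 ] -111.7679503576358 [-15.7  22.7   1.4  -0.  -68.8  -6.1] [-0.73  0.32 -0.05]
pred hammer px800 [[460.0, 396.0], [333.0, 396.0], [461.0, 366.0], [332.0, 366.0], [396.0, 50.0]]
pred chest [[269.0, 284.0], [566.0, 255.0], [413.0, 232.0]]
```

View pics/w1.png

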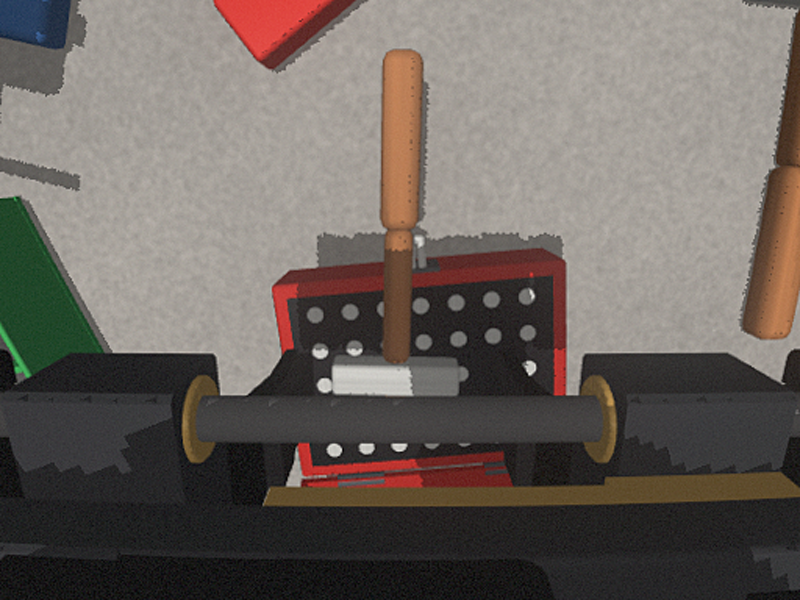

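The wrist view agrees with the fit to within about 2 mm: head at (396,377), handle end (402,50). The staple is at (420,238). Descending to grip.

Request:
{"op": "step_arm", "data": {
  "targets": "-2.6 -0.2 2 0;0 0 3 0;0 0 3 0;0 0 3 0;0 0 2 0;0 0 1.5 0;0 0 1 0;0 0 0.6 0;0 0 0 0;0 0 0 0"
}}

```text
time_s: 2.65
tcp_pos: [0.5571, -0.2966, 0.0623]
ee_rot: [[-0.372, -0.928, 0.001], [-0.928, 0.372, -0.001], [0.0, -0.001, -1.0]]
wrist_force: [-0.4, -0.5, 0.5]
gripper_width: 0.693
gripper_force: 0.0
```

Request:
{"op": "step_arm", "data": {
  "targets": "0 0 0 0;0 0 0 0;0 0 0 0;0 0 0 0;0 0 0 0;0 0 0 0",
  "claw": 0
}}

```text
time_s: 3.15
tcp_pos: [0.5571, -0.2958, 0.0618]
ee_rot: [[-0.371, -0.929, 0.0], [-0.929, 0.371, -0.0], [-0.0, -0.0, -1.0]]
wrist_force: [0.2, -0.9, -0.4]
gripper_width: 0.318
gripper_force: 0.0
```

Request:
{"op": "step_arm", "data": {
  "targets": "0 0 0 0;0 0 0 0;0 0 0 0;0 0 0 0;0 0 0 0;0 0 0 0"
}}

```text
time_s: 3.65
tcp_pos: [0.5565, -0.2957, 0.0615]
ee_rot: [[-0.371, -0.928, -0.001], [-0.928, 0.371, 0.0], [0.0, 0.001, -1.0]]
wrist_force: [-1.9, 1.3, 2.1]
gripper_width: 0.205
gripper_force: 30.0
```

Request:
{"op": "step_arm", "data": {
  "targets": "0 0 -0.5 0;0 0 -1.5 0;0 0 -2 0;0 0 0 0;0 0 0 0;0 0 0 0"
}}

```text
time_s: 4.15
tcp_pos: [0.5562, -0.2954, 0.1001]
ee_rot: [[-0.372, -0.928, -0.002], [-0.928, 0.372, 0.001], [-0.001, 0.002, -1.0]]
wrist_force: [0.3, 0.1, -3.9]
gripper_width: 0.207
gripper_force: 30.0
```

Request:
{"op": "step_arm", "data": {
  "targets": "0 0 -2 0;0 0 -3 0;0 0 -3 0;0 0 -3 0;0 0 -3 0;0 0 -3 0;0 0 -3 0;0 0 -2 0;0 0 -1 0;0 0 0 -4;0 0 0 -6;0 0 0 -6"
}}

```text
time_s: 5.15
tcp_pos: [0.5565, -0.2953, 0.3288]
ee_rot: [[-0.096, -0.995, -0.004], [-0.995, 0.096, 0.002], [-0.002, 0.004, -1.0]]
wrist_force: [0.3, 0.2, -4.5]
gripper_width: 0.2
gripper_force: 30.0
```

Request:
{"op": "step_arm", "data": {
  "targets": "0 0 0 -6;0 0 0 -6;0 0 0 -6;0 0 0 -6;0 0 0 -6;0 0 0 -6;0 0 0 -6;0 0 0 -6;0 0 0 -6;0 0 0 -6;0 0 0 -6;0 0 0 -6"
}}

```text
time_s: 6.15
tcp_pos: [0.5566, -0.2954, 0.3285]
ee_rot: [[0.917, -0.399, -0.004], [-0.399, -0.917, 0.002], [-0.005, -0.001, -1.0]]
wrist_force: [0.3, 0.4, -4.1]
gripper_width: 0.205
gripper_force: 30.0
```

Request:
{"op": "step_arm", "data": {
  "targets": "0 0 0 -6;0 0 0 -5;0 0 0 -4;0 0 0 -0.5;0 0 0 0;0 0 0 0;0 0 0 0"
}}

```text
time_s: 6.73
tcp_pos: [0.5569, -0.2958, 0.3308]
ee_rot: [[0.989, -0.146, -0.001], [-0.146, -0.989, 0.001], [-0.001, -0.0, -1.0]]
wrist_force: [0.2, 0.3, -4.1]
gripper_width: 0.206
gripper_force: 30.0
```

Request:
{"op": "step_arm", "data": {
  "targets": "-0.3 -1.5 0 0;-0.7 -3 0 0;-0.7 -3.7 0 0;-0.7 -3.7 0 0;-0.7 -3.7 0 0;-0.7 -3.7 0 0;-0.7 -3.7 0 0;-0.7 -3.7 0 0;-0.7 -3.7 0 0;-0.7 -3.7 0 0;-0.7 -3.7 0 0;-0.7 -3.7 0 0"
}}

```text
time_s: 7.73
tcp_pos: [0.5368, 0.1285, 0.332]
ee_rot: [[0.989, -0.145, 0.001], [-0.145, -0.989, 0.001], [0.001, -0.001, -1.0]]
wrist_force: [1.3, 0.4, -4.6]
gripper_width: 0.203
gripper_force: 30.0
```

Request:
{"op": "step_arm", "data": {
  "targets": "-0.7 -3.7 0 0;-0.7 -3.7 0 0;-0.7 -2.5 0 0;-0.3 -1 0 0;0 0 3 0;0 0 3 0;0 0 3 0;0 0 3 0;0 0 3 0;0 0 0 0;0 0 0 0;0 0 0 0"
}}

```text
time_s: 8.73
tcp_pos: [0.5311, 0.2382, 0.1839]
ee_rot: [[0.99, -0.144, 0.004], [-0.144, -0.99, 0.001], [0.004, -0.002, -1.0]]
wrist_force: [0.8, 0.2, -3.0]
gripper_width: 0.206
gripper_force: 30.0
```

```bash
python3 look.py w2; python3 - <<'E'
from h import *
from station import cams
q=np.load("q.npy");T=np.load("w2.npy",allow_pickle=True).item()
print("mat px800",np.round((proj(T,place(q[8:],np.array([[130,75,6],[130,-75,6],[-130,-75,6],[-130,75,6]])/1000))+.5)*1.5625-.5).tolist())
E
```

```text
8.7333 [0.5311 0.2382 0.1839] -8.288441386061592 [ 40.1  19.5  -9.3   0.1 -61.   41.5] [ 0.76  0.22 -2.97]
pred hammer px800 [[1108.0, 197.0], [1119.0, 81.0], [1121.0, 207.0], [1126.0, 95.0], [1135.0, 234.0]]
pred chest [[1118.0, 74.0], [1108.0, 318.0], [1138.0, 197.0]]
mat px800 [[286.0, -24.0], [529.0, -24.0], [509.0, 371.0], [304.0, 371.0]]
```

View pics/w2.png

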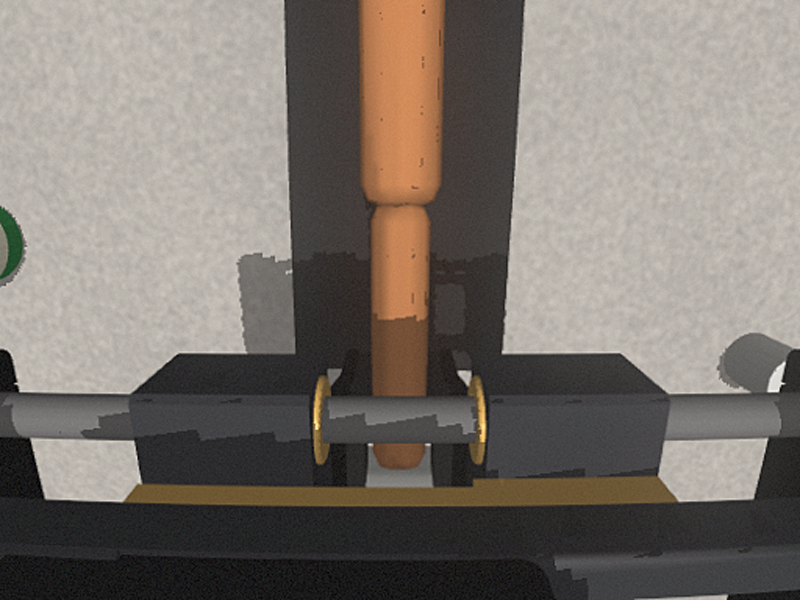

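The hammer is straight along the mat, with the handle at x≈400 between the mat edges at 290 and 520. Lowering it.

Request:
{"op": "step_arm", "data": {
  "targets": "0.3 0.4 2 0;0 0 3 0;0 0 3 0;0 0 3 0;0 0 2 0;0 0 1.5 0;0 0 1 0;0 0 0.5 0;0 0 0.2 0;0 0 0 0;0 0 0 0"
}}

```text
time_s: 9.7
tcp_pos: [0.5332, 0.234, 0.021]
ee_rot: [[0.99, -0.144, 0.002], [-0.144, -0.99, 0.002], [0.002, -0.002, -1.0]]
wrist_force: [-0.7, 0.8, -4.3]
gripper_width: 0.202
gripper_force: 30.0
```

Request:
{"op": "step_arm", "data": {
  "targets": "0 0 0.15 0;0 0 0.1 0;0 0 0.1 0;0 0 0.1 0;0 0 0 0;0 0 0 0"
}}

```text
time_s: 10.2
tcp_pos: [0.5321, 0.2332, 0.015]
ee_rot: [[0.99, -0.144, -0.0], [-0.144, -0.99, -0.0], [-0.0, 0.0, -1.0]]
wrist_force: [0.1, 0.4, -3.2]
gripper_width: 0.203
gripper_force: 30.0
```

Request:
{"op": "step_arm", "data": {
  "targets": "0 0 0.1 0;0 0 0.1 0;0 0 0.1 0;0 0 0 0;0 0 0 0"
}}

```text
time_s: 10.62
tcp_pos: [0.5321, 0.2332, 0.0119]
ee_rot: [[0.99, -0.145, -0.0], [-0.145, -0.99, -0.0], [-0.0, 0.0, -1.0]]
wrist_force: [-0.2, 0.7, -3.8]
gripper_width: 0.205
gripper_force: 30.0
```

Request:
{"op": "step_arm", "data": {
  "targets": "0 0 0.08 0;0 0 0 0;0 0 0 0"
}}

```text
time_s: 10.87
tcp_pos: [0.5323, 0.2333, 0.0115]
ee_rot: [[0.99, -0.144, 0.0], [-0.144, -0.99, 0.0], [0.0, -0.0, -1.0]]
wrist_force: [-0.5, -0.3, -1.8]
gripper_width: 0.201
gripper_force: 30.0
```

Request:
{"op": "step_arm", "data": {
  "targets": "0 0 0.08 0;0 0 0 0;0 0 0 0"
}}

```text
time_s: 11.12
tcp_pos: [0.5322, 0.2333, 0.0115]
ee_rot: [[0.99, -0.144, 0.0], [-0.144, -0.99, 0.0], [0.0, -0.0, -1.0]]
wrist_force: [-3.1, -0.2, 6.4]
gripper_width: 0.206
gripper_force: 30.0
```

Request:
{"op": "step_arm", "data": {
  "targets": "0 0 0 0;0 0 0 0;0 0 0 0;0 0 0 0;0 0 0 0;0 0 0 0;0 0 -0.5 0;0 0 -1.5 0;0 0 -3 0;0 0 -3 0;0 0 -4 0;0 0 -4 0",
  "claw": 4
}}

```text
time_s: 12.12
tcp_pos: [0.5316, 0.2328, 0.1719]
ee_rot: [[0.99, -0.144, -0.001], [-0.144, -0.99, -0.001], [-0.001, 0.001, -1.0]]
wrist_force: [1.4, -0.5, -0.4]
gripper_width: 0.46
gripper_force: 0.0
```

Request:
{"op": "step_arm", "data": {
  "targets": "0 0 -4 7;0 0 -4 0.8;0 0 -3 0;0 0 0 0;0 0 0 0",
  "claw": 0
}}

```text
time_s: 12.53
tcp_pos: [0.5326, 0.2337, 0.2832]
ee_rot: [[0.961, -0.277, 0.004], [-0.277, -0.961, 0.004], [0.003, -0.005, -1.0]]
wrist_force: [-0.3, -0.5, -0.5]
gripper_width: 0.167
gripper_force: 0.0
```

```bash
cat > lid.py <<'E'
from h import *
from station import sense
q=np.load("q.npy");s=sense();t=np.array(s["tcp_pos"]);R=np.array(s["ee_rot"])
def tool(a,d=135,y=65,off=15):
    p=lidpt(a,[d,y,34])[0]; return place(q,p+[off/1000,0,0])[0]
pre=place(q,lidpt(q[3],[140,65,34])[0]+[.055,0,0])[0]
print(t,"yaw",np.degrees(np.arctan2(R[1,0],R[0,0])),"want",np.degrees(q[2])-90)
print("pre",pre,"tool delta cm",(R.T@(pre-t)*100).round(2))
prev=pre
for a in list(np.arange(1.7,0,-.1))+[0]:
    p=tool(a);print(round(a,2),(R.T@(p-prev)*100).round(2),p.round(3));prev=p
E
python3 lid.py
```

```text
[0.53261367 0.23372736 0.2831633 ] yaw -16.106447759674296 want -16.141864180668534
pre [ 0.5422508  -0.05113263  0.18903107] tool delta cm [ 8.8  27.14  9.31]
1.7 [-0.    4.42  0.33] [ 0.53  -0.094  0.185]
1.6 [ 0.    1.32 -0.45] [ 0.526 -0.106  0.19 ]
1.5 [ 0.    1.35 -0.32] [ 0.523 -0.119  0.193]
1.4 [-0.    1.38 -0.18] [ 0.519 -0.133  0.195]
1.3 [-0.    1.39 -0.04] [ 0.515 -0.146  0.195]
1.2 [-0.    1.39  0.1 ] [ 0.511 -0.159  0.194]
1.1 [-0.    1.37  0.23] [ 0.507 -0.172  0.192]
1.0 [-0.    1.34  0.37] [ 0.503 -0.185  0.188]
0.9 [-0.   1.3  0.5] [ 0.5   -0.198  0.183]
0.8 [-0.    1.24  0.63] [ 0.496 -0.21   0.177]
0.7 [-0.    1.17  0.75] [ 0.493 -0.221  0.169]
0.6 [-0.    1.09  0.86] [ 0.49  -0.231  0.16 ]
0.5 [-0.    1.    0.97] [ 0.487 -0.241  0.151]
0.4 [-0.    0.9   1.06] [ 0.485 -0.249  0.14 ]
0.3 [-0.    0.79  1.15] [ 0.483 -0.257  0.128]
0.2 [-0.    0.67  1.22] [ 0.481 -0.263  0.116]
0.1 [-0.    0.54  1.28] [ 0.479 -0.268  0.103]
0 [-0.    0.41  1.33] [ 0.478 -0.272  0.09 ]
```

Request:
{"op": "step_arm", "data": {
  "targets": "1 2 0 0;1 3.5 0 0;1 3.5 0 0;1 3.5 0 0;1 3.5 0 0;1 3.5 0 0;1 3.5 0 0;1.3 3 2 0;0 1.1 3 0;0 0 3 0;0 0 1.4 0;0 0 0 0"
}}

```text
time_s: 13.53
tcp_pos: [0.5328, -0.051, 0.1809]
ee_rot: [[0.96, -0.279, -0.012], [-0.279, -0.96, -0.001], [-0.011, 0.004, -1.0]]
wrist_force: [-0.2, -0.4, -0.3]
gripper_width: 0.001
gripper_force: 0.0
```

Request:
{"op": "step_arm", "data": {
  "targets": "0 1.5 0.1 0;0 1.5 0.1 0;0 1.4 0.1 0;0 1.3 -0.4 0;0 1.3 -0.3 0;0 1.4 -0.2 0;0 0 0 0"
}}

```text
time_s: 14.12
tcp_pos: [0.513, -0.1324, 0.1934]
ee_rot: [[0.96, -0.279, 0.0], [-0.279, -0.96, -0.001], [0.001, 0.001, -1.0]]
wrist_force: [0.1, 0.0, 0.3]
gripper_width: 0.005
gripper_force: 0.0
```

Request:
{"op": "step_arm", "data": {
  "targets": "0 1.4 0 0;0 1.4 0.1 0;0 1.4 0.2 0"
}}

```text
time_s: 14.37
tcp_pos: [0.5022, -0.1711, 0.1908]
ee_rot: [[0.961, -0.276, 0.002], [-0.276, -0.961, -0.0], [0.002, -0.0, -1.0]]
wrist_force: [-0.3, 2.7, 1.8]
gripper_width: 0.004
gripper_force: 1.8
```

```bash
python3 - <<'E'
from station import cams
import cv2
f=cams.capture("scene")["frame"];cv2.imwrite("pics/s2.png",cv2.resize(f[110:230,140:300],(800,600),interpolation=cv2.INTER_CUBIC))
E
```

```text
(no output)
```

View pics/s2.png

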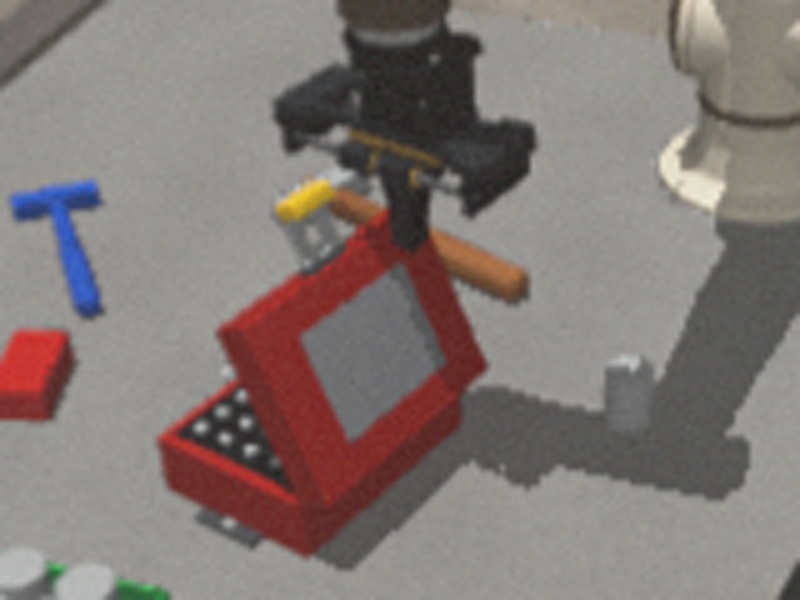

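The lid is moving, now at about 1.1 rad. The closed fingers at (410,235) press near its front edge, clear of the yellow bar at (305,200). Continuing the arc.

Request:
{"op": "step_arm", "data": {
  "targets": "0 1.3 0.4 0;0 1.3 0.5 0;0 1.2 0.6 0;0 1.2 0.7 0;0 1.1 0.9 0;0 1 1 0;0 0.9 1 0;0 0.8 1.1 0"
}}

```text
time_s: 15.08
tcp_pos: [0.4769, -0.2567, 0.126]
ee_rot: [[0.961, -0.278, -0.0], [-0.278, -0.961, 0.0], [-0.0, -0.0, -1.0]]
wrist_force: [0.1, 1.4, 1.1]
gripper_width: 0.004
gripper_force: 0.4
```

Request:
{"op": "step_arm", "data": {
  "targets": "0 0.6 1.1 0;0 0.5 1.2 0;0 0.4 1.1 0;0 0 0.3 0;0 0 0 0"
}}

```text
time_s: 15.5
tcp_pos: [0.4721, -0.2708, 0.0904]
ee_rot: [[0.961, -0.277, -0.003], [-0.277, -0.961, -0.001], [-0.003, 0.001, -1.0]]
wrist_force: [-3.0, -2.1, 7.9]
gripper_width: 0.0
gripper_force: 3.7
```

Request:
{"op": "step_arm", "data": {
  "targets": "0 0 0.1 0;0 0 0.1 0;0 0 0 0;0 0 0 0"
}}

```text
time_s: 15.83
tcp_pos: [0.4721, -0.2708, 0.0903]
ee_rot: [[0.961, -0.276, -0.002], [-0.276, -0.961, -0.001], [-0.002, 0.002, -1.0]]
wrist_force: [-5.7, 1.2, 17.4]
gripper_width: -0.002
gripper_force: 8.4
```

Request:
{"op": "step_arm", "data": {
  "targets": "0 0 -1 0;0 0 -3 0;0 0 -4 0;0 0 -4 6;0 0 -2 7;0 0 0 7;0 0 0 7;0 0 0 7;0 0 0 7;0 0 0 7;0 0 0 7;0 0 0 7"
}}

```text
time_s: 16.83
tcp_pos: [0.4728, -0.27, 0.2272]
ee_rot: [[0.2, -0.98, -0.002], [-0.98, -0.2, 0.001], [-0.001, 0.002, -1.0]]
wrist_force: [-0.9, -0.6, 0.8]
gripper_width: 0.009
gripper_force: 0.0
```

Request:
{"op": "step_arm", "data": {
  "targets": "0 0 0 7;0 0 0 7;0 0 0 7;0 0 0 7;0.4 -1.5 0 0;0.4 -2 0 0;0.4 -2 0 0;0.3 -1.6 0 0;0 0 0 0;0 0 0 0;0 0 0 0"
}}

```text
time_s: 17.75
tcp_pos: [0.5364, -0.3039, 0.2274]
ee_rot: [[-0.278, -0.961, -0.002], [-0.961, 0.278, 0.001], [-0.0, 0.002, -1.0]]
wrist_force: [0.7, 0.5, -1.1]
gripper_width: 0.007
gripper_force: 0.0
```

```bash
python3 look.py w3; python3 - <<'E'
from h import *
c=np.load("w3.npy",allow_pickle=True).item();q=np.load("q.npy")
P=place(q,np.vstack([lidpt(0,[[150,-100,34],[150,100,34]]),hasp(0,1.61,[[50,-22,18],[50,22,18],[36,-22,18],[36,22,18]]),np.array([[-99,0,52],[-75,-100,0],[-75,100,0]])/1000]))
print((((proj(c,P)+.5)*1.5625-.5)).round().tolist())
E
```

```text
17.75 [ 0.5364 -0.3039  0.2274] -106.11534715416755 [-14.5  21.1  -0.3  -0.  -68.8  -1.6] [ 0.75  0.48 -1.07]
pred hammer px800 [[429.0, 381.0], [304.0, 370.0], [433.0, 351.0], [305.0, 339.0], [398.0, 32.0]]
pred chest [[250.0, 252.0], [546.0, 252.0], [398.0, 215.0]]
[[235.0, 261.0], [562.0, 261.0], [359.0, 163.0], [438.0, 163.0], [360.0, 188.0], [437.0, 188.0], [398.0, 215.0], [271.0, 240.0], [526.0, 240.0]]
```

View pics/w3.png

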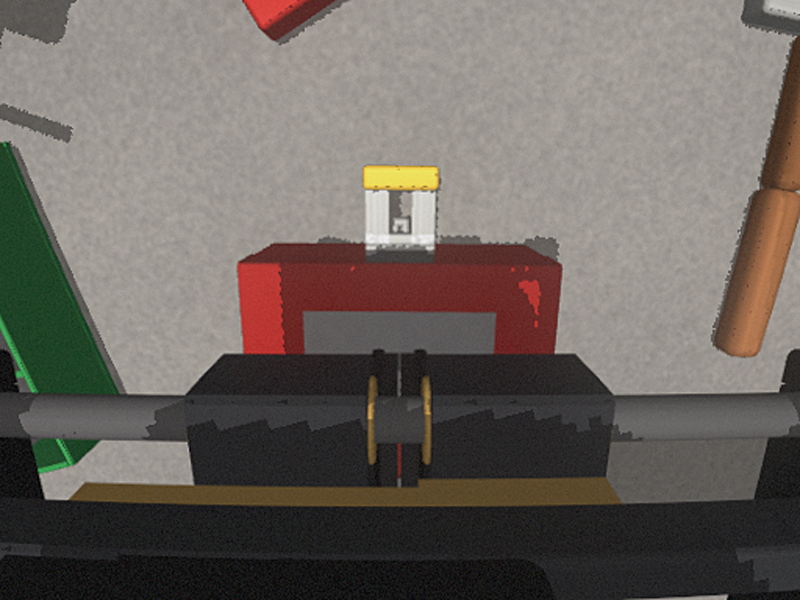

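The lid is shut, with its front edge corners at (239,263) and (561,263). The hasp sticks straight out, bar at (401,178), within about 1 mm of prediction. Next I press the hasp down along its arc.

Request:
{"op": "step_arm", "data": {
  "targets": "2.5 0.1 2 0;3 0 3 0;2 0 3 0;0 0 2 0;0 0 1.5 0;0 0 0 0;0 0 0 0"
}}

```text
time_s: 18.38
tcp_pos: [0.5149, -0.3753, 0.1139]
ee_rot: [[-0.277, -0.961, -0.001], [-0.961, 0.277, 0.0], [0.0, 0.001, -1.0]]
wrist_force: [0.7, -0.3, 0.4]
gripper_width: 0.005
gripper_force: 0.0
```

Request:
{"op": "step_arm", "data": {
  "targets": "0.1 0 0.8 0;0.1 0 0.7 0;0.1 0 0.5 0;0.1 0 0.4 0;0 0 0.5 0;0 0 0.5 0"
}}

```text
time_s: 18.88
tcp_pos: [0.5148, -0.3799, 0.0801]
ee_rot: [[-0.277, -0.961, 0.001], [-0.961, 0.277, -0.001], [0.001, -0.001, -1.0]]
wrist_force: [-0.7, -2.2, 1.1]
gripper_width: 0.011
gripper_force: 1.0
```

Request:
{"op": "step_arm", "data": {
  "targets": "0 0 0.4 0;-0.1 0 0.5 0;-0.1 0 0.4 0;-0.1 0 0.4 0;-0.2 0 0.4 0;-0.2 0 0.4 0;-0.3 0 0.4 0;-0.3 0 0.4 0"
}}

```text
time_s: 19.55
tcp_pos: [0.5181, -0.3664, 0.0466]
ee_rot: [[-0.277, -0.961, -0.0], [-0.961, 0.277, 0.0], [-0.0, 0.0, -1.0]]
wrist_force: [-0.1, -0.2, 1.6]
gripper_width: 0.005
gripper_force: 0.6
```

Request:
{"op": "step_arm", "data": {
  "targets": "-0.4 0 0.3 0;-0.3 0 0.3 0;-0.4 0 0.3 0;-0.4 0 0.2 0;-0.4 0 0.1 0"
}}

```text
time_s: 19.97
tcp_pos: [0.5219, -0.3527, 0.0363]
ee_rot: [[-0.275, -0.962, -0.003], [-0.961, 0.275, -0.006], [0.007, 0.001, -1.0]]
wrist_force: [-11.4, -29.8, 3.5]
gripper_width: 0.01
gripper_force: 15.6
```

Request:
{"op": "step_arm", "data": {
  "targets": "0 0 0 0;0 0 0 0"
}}

```text
time_s: 20.13
tcp_pos: [0.5217, -0.3532, 0.0363]
ee_rot: [[-0.277, -0.961, -0.002], [-0.961, 0.277, -0.006], [0.006, 0.001, -1.0]]
wrist_force: [-6.5, -18.2, 3.3]
gripper_width: 0.004
gripper_force: 9.5
```

Request:
{"op": "step_arm", "data": {
  "targets": "0.3 0 0 0;1 0 0 0;3 0 0 0;3 0 -2 0;0 0 -3 0;0 0 -4 0;0 0 -4 0;0 0 -4 0;-4 0 -2 0;-4 0 0 0;0 0 0 0;0 0 0 0"
}}

```text
time_s: 21.13
tcp_pos: [0.5251, -0.3421, 0.2238]
ee_rot: [[-0.274, -0.962, 0.0], [-0.962, 0.274, 0.001], [-0.001, 0.0, -1.0]]
wrist_force: [-0.0, -0.5, 0.1]
gripper_width: 0.007
gripper_force: 0.0
```

```bash
python3 look.py w4; python3 - <<'E'
from h import *
from station import cams
w=np.load("w4.npy",allow_pickle=True).item()["frame"];f=cams.capture("scene")["frame"];t=cams.capture("top")["frame"]
a=cv2.resize(w[40:240,150:390],(480,400),interpolation=cv2.INTER_CUBIC)
b=cv2.resize(t[60:220,130:370],(320,213),interpolation=cv2.INTER_CUBIC)
d=cv2.resize(f[130:290,140:380],(320,213),interpolation=cv2.INTER_CUBIC)
o=np.zeros((430,800,3),np.uint8);o[:400,:480]=a;o[:213,480:]=b;o[213:426,480:]=d;cv2.imwrite("pics/fin.png",o)
E
```

```text
21.1333 [ 0.5251 -0.3421  0.2238] -105.91560045685075 [-18.3  22.2   0.9  -0.1 -68.7   2.5] [-0.   -0.49  0.11]
pred hammer px800 [[428.0, 437.0], [305.0, 425.0], [432.0, 408.0], [307.0, 396.0], [399.0, 101.0]]
pred chest [[253.0, 309.0], [544.0, 310.0], [399.0, 273.0]]
```

View pics/fin.png

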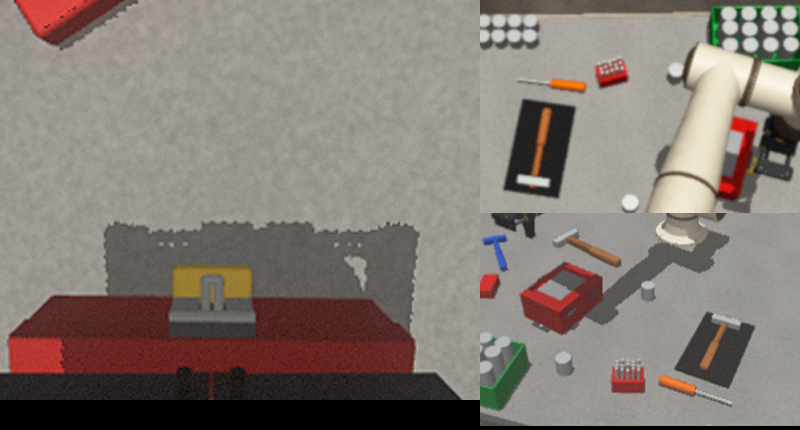

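The picture shows the hasp hanging with the staple poking through its slot at (211,292). The lid is shut, and the hammer lies fully on the mat in both other views. The gripper is clear, so I'm handing in.

```bash
python3 -c "
from station import r;print(r.finish_job())"
```

```text
the job is handed in; nothing more can be done
None
```

The job is handed in at about 21 s: the hammer lies flat on the black mat, the lid is fully shut and the hasp is home over the staple; nothing else was touched, and no verdict came back.

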